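Switch off the two chargers at the bench power strip

ROBOT

A 6-joint arm with a two-finger parallel gripper is mounted at the origin on the work surface. World frame = base frame: x ahead of the robot, y to its left, z up, the work surface at z = 0. Lengths are in m, angles in rad, forces in N, time in s.
With the tool pointing down it reaches from about 0.35 to 0.725 m from the base axis. Payload 4.3 kg.
Tool frame: the origin (TCP) lies at the very end of the fingers, on their centre line; the grasp point (between the pads) lies 19 mm behind it; z points along the fingers, y is the direction in which the jaws open and shut (so a half turn about z gives the same grasp; the last joint's range is limited). The gripper opens to 85 mm and grips with 20 to 120 N. Pads are 22 mm wide; open, the fingers measure 114 mm over their backs; the gripper's body (76 mm by 85 mm) begins 54 mm behind the grasp point. The pads swing forward as they close: fully open they stand 13 mm farther back than shut.
Start: joints at [-1.227, 0.377, 0.081, 1.274, 0, 1.46], TCP at [0.252, -0.517, 0.231] pointing down, gripper open.
Joint ranges: [-2.72, 2.72], [-0.84, 1.66], [-1.02, 1.22], [-1.77, 2.12], [-1.37, 1.28], [-3.14, 3.14]. Speed limits (rad/s): [2.57, 2.57, 3.14, 3.14, 3.14, 3.14].

INTERFACE

Orientations are given as a unit quaternion [x, y, z, w].
In Python, from bench import sense, camera, job_done gives the robot as it stands.
- The arm moves only by the shell command python3 -m pendant 'ROWS' [OPENING]. ROWS is JSON, a list of rows, each a list of 4 numbers: the shift along the tool's x, y, z in mm, then the turn about the tool's z in degrees. A call has 1 to 20 rows; each row shifts and turns the commanded pose from where the row before left it, along the tool's axes as they then stand; what a row does not reach is not made up. A row lasts 1/12 s, in which the tool goes at most 41.7 mm and 7.16 degrees, less where a joint would pass 70% of its speed; a pose out of reach is approached as far as the arm can. A call with a gripper value outside its range is refused whole. OPENING is the opening in per cent of the stroke, from 0 (shut) to 100 (fully open), set as the call begins (- or left out, the last holds). The fingers move at their own pace and stop on an object; the grip force is fixed at half the most. Time passes only in rows, so rows that do not move let the fingers close. It gives the time, the measured TCP pose, the force and the opening at its end, in the units of the state.
- sense(): the state, without advancing time (a new reading comes with each control period).
- camera(name): name is "scene" or "top" or "wrist"; returns a dict with "img" (480x640x3 uint8, red, green, blue), "fx", "fy", "cx", "cy" (pixels), "T" (4x4, takes a point from camera to world coordinates). Camera axes: x right, y down, z forward; pixel columns grow to the right and rows downward; lengths in m; the calibration is good to about 2 mm. A picture is of the moment at which its call begins. There is no depth.
- job_done(): hands the job in, once; it reports no verdict.
The state is a dict: "clock": time; "q": joint angles; "qvel": joint speeds; "joint_efforts": joint torques, N m; "position": TCP position; "eef_rot": TCP orientation; "contact_force": force on the tool from outside, world axes, zero at the start; "ft_torque": the same for the moment, N m; "opening": finger opening in m.
Only numpy, scipy, OpenCV 4.12 (cv2) and the standard library are available. Lean on these libraries where they do the work, as an engineer would, in place of code of your own. Each camera call takes 0.05 s, during which the arm holds its last target. There are 200 camera calls.

TASK

We are closing the repair bench for the night: at the power strip, switch off the two sockets that the battery charger (the box with four round cells) and the small USB charger block are plugged into, by pressing the raised outer end of each one's rocker switch lightly with the fingertips until it tips over. Leave the other three rockers on, everything plugged in as it is, and the other things on the bench where they lie, and draw the hand clear at the end.

Things in the scene. Friction and masses are not known exactly. Their poses are not given: they have to be found in the camera images.
- strip: Grey power strip screwed to the bench, 88 (x) by 380 (y) by 42 mm high; origin under its centre, z up. Five round sockets, 66 mm apart along y, on the line x = -17 mm; beside each, at x = +24 mm and the same y, its black rocker switch. The plugged-in things stand up to 35 mm above its top and reach no farther than x = +3 mm.
- rocker1 (a joint): Tilt (rad) of rocker switch 1, beside the socket at strip y = +132 mm: 0 = on (outer end, away from the socket, raised; all start so), 0.34 = off (outer end down, inner end raised). Turns about the strip's y axis, pivot 40 mm above the bench. Snaps over the middle (0.17) and stays either way; about 4 N on the raised end tips it.
- press1 (a point): Where to press rocker 1: on top of its raised outer half, 11 mm out (strip +x) from its middle, 49 mm above the bench when on, 45 mm when off; moves with it. The rocker is 30 mm long (across the strip) by 18 mm wide, its two faces form a shallow V; its outer end is 4 mm farther out and 1.5 mm higher when on. Once down it yields springily up to 3 mm more (7 to 22 N).
- rocker2 (a joint): Tilt (rad) of rocker switch 2, beside the socket at strip y = +66 mm: 0 = on (outer end, away from the socket, raised; all start so), 0.34 = off (outer end down, inner end raised). Turns about the strip's y axis, pivot 40 mm above the bench. Snaps over the middle (0.17) and stays either way; about 4 N on the raised end tips it.
- press2 (a point): Where to press rocker 2: on top of its raised outer half, 11 mm out (strip +x) from its middle, 49 mm above the bench when on, 45 mm when off; moves with it. The rocker is 30 mm long (across the strip) by 18 mm wide, its two faces form a shallow V; its outer end is 4 mm farther out and 1.5 mm higher when on. Once down it yields springily up to 3 mm more (7 to 22 N).
- rocker3 (a joint): Tilt (rad) of rocker switch 3, beside the socket at strip y = +0 mm: 0 = on (outer end, away from the socket, raised; all start so), 0.34 = off (outer end down, inner end raised). Turns about the strip's y axis, pivot 40 mm above the bench. Snaps over the middle (0.17) and stays either way; about 4 N on the raised end tips it.
- press3 (a point): Where to press rocker 3: on top of its raised outer half, 11 mm out (strip +x) from its middle, 49 mm above the bench when on, 45 mm when off; moves with it. The rocker is 30 mm long (across the strip) by 18 mm wide, its two faces form a shallow V; its outer end is 4 mm farther out and 1.5 mm higher when on. Once down it yields springily up to 3 mm more (7 to 22 N).
- rocker4 (a joint): Tilt (rad) of rocker switch 4, beside the socket at strip y = -66 mm: 0 = on (outer end, away from the socket, raised; all start so), 0.34 = off (outer end down, inner end raised). Turns about the strip's y axis, pivot 40 mm above the bench. Snaps over the middle (0.17) and stays either way; about 4 N on the raised end tips it.
- press4 (a point): Where to press rocker 4: on top of its raised outer half, 11 mm out (strip +x) from its middle, 49 mm above the bench when on, 45 mm when off; moves with it. The rocker is 30 mm long (across the strip) by 18 mm wide, its two faces form a shallow V; its outer end is 4 mm farther out and 1.5 mm higher when on. Once down it yields springily up to 3 mm more (7 to 22 N).
- rocker5 (a joint): Tilt (rad) of rocker switch 5, beside the socket at strip y = -132 mm: 0 = on (outer end, away from the socket, raised; all start so), 0.34 = off (outer end down, inner end raised). Turns about the strip's y axis, pivot 40 mm above the bench. Snaps over the middle (0.17) and stays either way; about 4 N on the raised end tips it.
- press5 (a point): Where to press rocker 5: on top of its raised outer half, 11 mm out (strip +x) from its middle, 49 mm above the bench when on, 45 mm when off; moves with it. The rocker is 30 mm long (across the strip) by 18 mm wide, its two faces form a shallow V; its outer end is 4 mm farther out and 1.5 mm higher when on. Once down it yields springily up to 3 mm more (7 to 22 N).
- charger: The battery charger: white flat box 66 (x) by 60 (y) by 20 mm with four round AA cells lying side by side in its top, 33 mm high in all, reaching 20 mm to +x and 46 mm to -x of its origin. Plugged into one of the five sockets, a different one each time. It can be pulled out; it is to stay seated. Origin on the axis of its plug, level with the strip's top face; its x and y axes are the strip's.
- usb: The USB charger block: plain white block 38 (x) by 42 (y) by 34 mm high with two small dark slots in its top, centred on its origin. Plugged into one of the sockets. It can be pulled out; it is to stay seated. Origin on the axis of its plug, level with the strip's top face; its x and y axes are the strip's.
- timer: Dial timer: white round drum 67 mm across, 34 mm high, with a ring of small teeth on top, its centre 14 mm to -x of its origin. Plugged into one of the sockets. It can be pulled out; it is to stay seated. Origin on the axis of its plug, level with the strip's top face; its x and y axes are the strip's.
- meter: Energy meter: white box 66 (x) by 56 (y) by 32 mm high with a dark display on top, reaching 20 mm to +x and 46 mm to -x. Plugged into one of the sockets. It can be pulled out; it is to stay seated. Origin on the axis of its plug, level with the strip's top face; its x and y axes are the strip's.
- blank: Blank cover of the unused socket: flat white disc 43 mm across, 3 mm thick, with a 9 mm high finger rib. It can be pulled out; it is to stay seated. Origin on the axis of its plug, level with the strip's top face; its x and y axes are the strip's.
- screwdriver: Screwdriver, 200 mm long, yellow handle, lying on the bench beyond the strip's rocker side. Bystander.
- cell: Spare AA cell, 14.4 mm across and 50.5 mm high, standing upright on the bench near the rocker side of the strip. Origin under its centre. Bystander.
- pliers: Pliers with red handles, 175 mm long, 14 mm high, lying on the bench on the socket side of the strip. Origin at the joint of the jaws. Bystander.
- clipper: Hair clipper under repair, brown, 160 mm long, 40 mm high, lying on the blue cloth pad at the right. Bystander.
- spray: Blue spray can, 52 mm across, 180 mm high, standing at the left. Bystander.
- battery: Tool battery pack, black and blue, 105 by 75 by 68 mm high, at the left. Bystander.
- tray: Aluminium parts tray, 140 by 100 by 30 mm high, four compartments, at the right beyond the pad. Bystander.
There are look-alikes about, which are no part of the job. Leave any blue or purple look-alike of the meter alone.

How it is judged:
At the end, for the whole second after the job is handed in: The battery charger's and USB charger's rockers are off (over 0.27 rad), the other three on (under 0.07 rad); the five plugged-in things are within 6 mm and 0.1 rad of seated, the seven loose things within 20 mm of where they were, cell and can standing (((horizontal distance between charger and press1 below 0.06 m and value of joint rocker1 above 0.27 rad) or (horizontal distance between charger and press2 below 0.06 m and value of joint rocker2 above 0.27 rad) or (horizontal distance between charger and press3 below 0.06 m and value of joint rocker3 above 0.27 rad) or (horizontal distance between charger and press4 below 0.06 m and value of joint rocker4 above 0.27 rad) or (horizontal distance between charger and press5 below 0.06 m and value of joint rocker5 above 0.27 rad)) and ((horizontal distance between usb and press1 below 0.06 m and value of joint rocker1 above 0.27 rad) or (horizontal distance between usb and press2 below 0.06 m and value of joint rocker2 above 0.27 rad) or (horizontal distance between usb and press3 below 0.06 m and value of joint rocker3 above 0.27 rad) or (horizontal distance between usb and press4 below 0.06 m and value of joint rocker4 above 0.27 rad) or (horizontal distance between usb and press5 below 0.06 m and value of joint rocker5 above 0.27 rad)) and (horizontal distance between any of charger, usb and press1 below 0.06 m or value of joint rocker1 below 0.07 rad) and (horizontal distance between any of charger, usb and press2 below 0.06 m or value of joint rocker2 below 0.07 rad) and (horizontal distance between any of charger, usb and press3 below 0.06 m or value of joint rocker3 below 0.07 rad) and (horizontal distance between any of charger, usb and press4 below 0.06 m or value of joint rocker4 below 0.07 rad) and (horizontal distance between any of charger, usb and press5 below 0.06 m or value of joint rocker5 below 0.07 rad) and distance of each of charger, usb, timer, meter, blank from where it was at the start of the episode below 0.006 m and angle between each of charger, usb, timer, meter, blank's own z axis and vertical below 0.1 rad and distance of each of screwdriver, cell, pliers, clipper, spray, battery, tray from where it was at the start of the episode below 0.02 m and angle between each of cell, spray's own z axis and vertical below 0.2 rad); the robot touches nothing.
It fails at once if a socket that has neither the battery charger nor the USB charger is switched off ((not (horizontal distance between any of charger, usb and press1 below 0.06 m) and value of joint rocker1 above 0.17 rad) or (not (horizontal distance between any of charger, usb and press2 below 0.06 m) and value of joint rocker2 above 0.17 rad) or (not (horizontal distance between any of charger, usb and press3 below 0.06 m) and value of joint rocker3 above 0.17 rad) or (not (horizontal distance between any of charger, usb and press4 below 0.06 m) and value of joint rocker4 above 0.17 rad) or (not (horizontal distance between any of charger, usb and press5 below 0.06 m) and value of joint rocker5 above 0.17 rad)).
It fails at once if a plugged-in thing is pulled out, lifted or knocked (moved 6 mm) (distance of any of charger, usb, timer, meter, blank from where it was at the start of the episode above 0.006 m).
It fails at once if another thing on the bench is shifted by more than 20 mm or lifted (distance of any of screwdriver, cell, pliers, clipper, spray, battery, tray from where it was at the start of the episode above 0.02 m).
It fails at once if the strip or a rocker is pressed with more than 40 N: that is not a light press (contact force between any of the fingers, the arm and strip above 40 N).
It also fails if it takes over 35 s, if anything falls off the work surface, if the arm or the gripper's body presses on something with over 40 N, if the wrist force passes 120 N, or if a joint passes its speed limit or range.

## Working session

There is one attempt and no reset: what is moved stays moved. The work goes in short steps, Python scripts to look and compute and a shell command to move; the robot and the scene stay as the last step left them, time stands still between calls to the robot, and variables do not carry over. Pictures are saved under pics/ and viewed, about 8 in all and at most 12, crops included, and the job is handed in when it is done.

```bash
mkdir -p pics; python3 - <<'E'
from bench import sense,camera
import cv2,numpy as np
for n in("top","scene"):
    c=camera(n);cv2.imwrite(f"pics/{n}0.png",c["img"][:,:,::-1]);print(n,c["fx"],c["cx"],c["cy"],np.round(c["T"],4).tolist())
s=sense();print(s["position"],s["eef_rot"],s["clock"],s["opening"])
E
```

```text
top 519.7191678185784 320.7026162724875 241.27207903617554 [[-0.028, -0.9939, 0.1066, 0.3867], [-0.9995, 0.0293, 0.0106, -0.021], [-0.0136, -0.1062, -0.9942, 1.3381], [0.0, 0.0, 0.0, 1.0]]
scene 588.285554820481 314.3841407259719 244.7096909537445 [[0.8484, 0.3804, -0.3681, 1.0909], [0.5289, -0.5807, 0.6189, -0.9075], [0.0217, -0.7198, -0.6938, 1.0988], [0.0, 0.0, 0.0, 1.0]]
[ 0.25185253 -0.51623446  0.23042448] [ 9.74370201e-01  2.24948453e-01 -1.24446132e-04 -9.42585645e-04] 0.1 0.08526823372531452
```

View pics/top0.png

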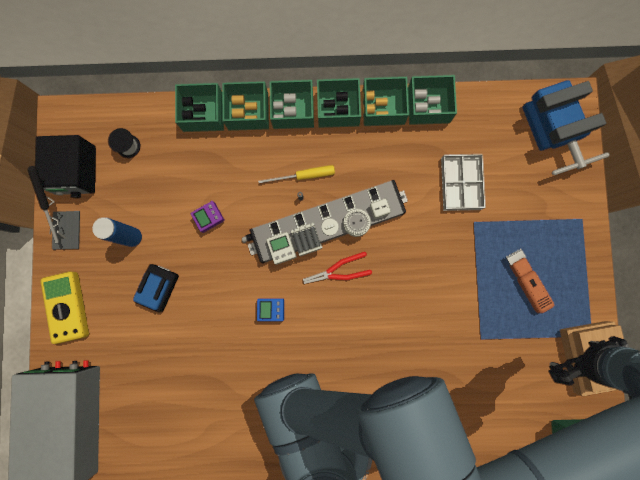

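View pics/scene0.png

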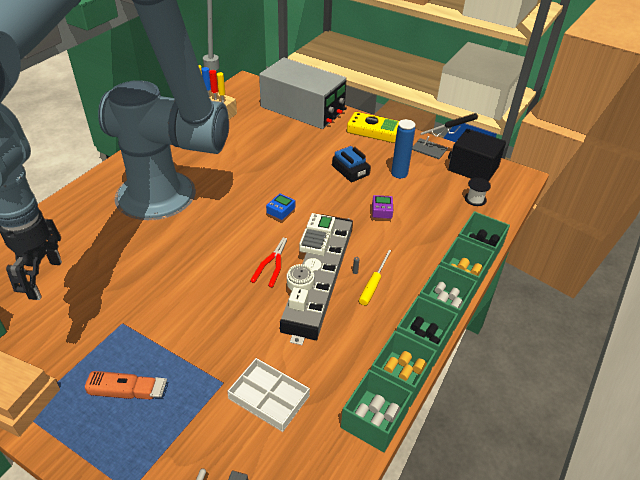

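The top view shows the strip with its sockets from left (+y) to right: meter (280,246), dark-striped box (305,238), blank (330,228), timer (356,222), white block (380,208). The candidates are the striped box and the plain block. I'll enlarge that area and measure the rockers.

```bash
cat >h.py <<'E'
import numpy as np
def ray(c,u,v,z):
    d=c["T"][:3,:3]@np.array([(u-c["cx"])/c["fx"],(v-c["cy"])/c["fy"],1]);o=c["T"][:3,3]
    return o+d*(z-o[2])/d[2]
def proj(c,p):
    q=c["T"][:3,:3].T@(np.array(p)-c["T"][:3,3]);return np.array([c["cx"]+c["fx"]*q[0]/q[2],c["cy"]+c["fy"]*q[1]/q[2]])
E
python3 - <<'E'
from bench import camera
from h import *
import cv2
c=camera("top");im=c["img"]
m=(im.max(2)<45).astype(np.uint8)
n,l,st,ce=cv2.connectedComponentsWithStats(m)
for i in range(1,n):
    u,v=ce[i]
    if 240<u<410 and 175<v<270 and st[i,4]>8: print(ce[i].round(1),st[i],ray(c,u,v,.043).round(4))
cr=im[160:280,235:415,::-1]
cv2.imwrite("pics/crop1.png",cv2.resize(cr,None,fx=4.4,fy=4.4,interpolation=cv2.INTER_CUBIC))
E
```

```text
[372.7 191.5] [370 189   7   7  32] [ 0.6481 -0.1422  0.043 ]
[348.2 199.8] [345 197   7   7  32] [ 0.6287 -0.0795  0.043 ]
[323.3 208.1] [320 205   7   7  29] [ 0.6095 -0.0162  0.043 ]
[298.9 217.2] [296 214   7   9  34] [0.5882 0.046  0.043 ]
[274.3 226.6] [271 223   7  11  42] [0.566  0.1085 0.043 ]
[251.2 238.7] [247 230  11  22  57] [0.5373 0.1671 0.043 ]
[260.4 258.8] [258 253   7  10  16] [0.486  0.1449 0.043 ]
```

View pics/crop1.png

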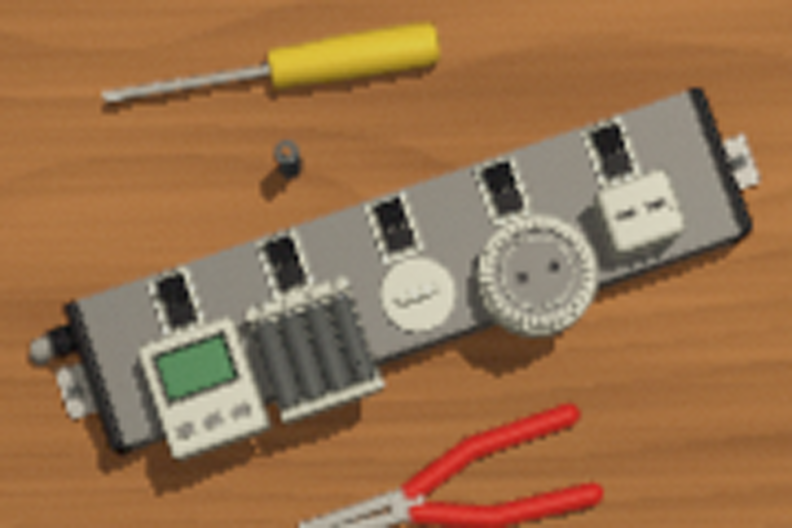

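The crop confirms it. The charger with four dark round cells is at crop (315,345), beside rocker 2 (283,262). The plain block with two slots is the USB charger at (640,212), beside rocker 5 (610,150). The meter, blank and timer are at rockers 1, 3 and 4. The strip yaw is about 18.1°. I'll shut the fingers and go above rocker 5 first.

```bash
python3 -m pendant '[[0,0,0,4],[0,0,0,3.9],[16,-7,0,0],[32,-14.5,0,0],[32,-14.5,0,0],[32,-14.5,0,0],[32,-14.5,0,0],[32,-14.5,0,0],[32,-14.5,0,0],[32,-14.5,0,0],[32,-14.5,0,0],[32,-14.5,0,0],[32,-14.5,0,0],[32,-14.5,0,0],[32,-14.5,0,0],[32,-14.5,0,0],[32,-14.5,0,0],[32,-14.5,0,0],[10,-7.5,0,0],[0,0,0,0]]' 0
python3 - <<'E'
from bench import sense,camera
from h import *
import cv2
s=sense();p=s["position"];c=camera("wrist")
from scipy.spatial.transform import Rotation as R
M=R.from_quat(s["eef_rot"]).as_matrix();print(M.round(4).tolist())
print((M.T@(np.array([.6605,-.1382,.1])-p)).round(4)*1000)
cv2.imwrite("pics/w1.png",c["img"][:,:,::-1])
for P in([.6481,-.1422,.043],[.6586,-.1388,.049]):print(proj(c,P).round(1))
E
```

```text
clock: 1.82
position: [0.6624, -0.1361, 0.23]
eef_rot: [0.987, 0.159, -0.0, -0.001]
contact_force: [-1.7, -0.5, -1.0]
opening: 0.0001
[[0.9492, 0.3148, -0.0009], [0.3148, -0.9492, 0.001], [-0.0005, -0.0013, -1.0]]
[ -2.4   1.6 130. ]
[322.4 228.4]
[322.5 218.3]
```

View pics/w1.png

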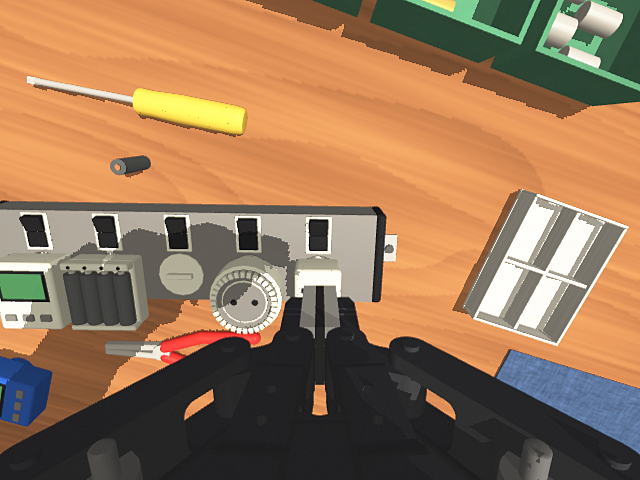

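The wrist view shows rocker 5 at (319,234) with the USB block below it (318,270), and rocker 2 at (106,232) with the charger below it. I'll get positions from this view.

```bash
python3 - <<'E'
from bench import sense,camera
from h import *
import cv2
s=sense();p=s["position"];c=camera("wrist");im=c["img"]
m=(im.max(2)<40).astype(np.uint8);m[:205]=0;m[253:]=0
n,l,st,ce=cv2.connectedComponentsWithStats(m)
for i in range(1,n):
    if st[i,4]>60: 
        x,y,w,h=st[i,:4]; print(ce[i].round(1),st[i],ray(c,*ce[i],.043).round(4))
print(c["T"][:3,3],p)
E
```

```text
[375.6 221. ] [371 205  12  48 114] [ 0.669  -0.1891  0.043 ]
[ 32. 226.] [ 17 214  29  31 203] [0.5639 0.114  0.043 ]
[102.9 227.3] [ 90 215  26  31 195] [0.5834 0.0509 0.043 ]
[175.4 233.7] [163 216  23  31 375] [ 0.5986 -0.0148  0.043 ]
[245.9 234.9] [235 217  21  31 388] [ 0.6183 -0.078   0.043 ]
[316.1 229.9] [308 218  18  31 161] [ 0.6436 -0.1392  0.043 ]
[ 0.72845627 -0.11452478  0.37324214] [ 0.66124226 -0.1379233   0.2303718 ]
```

```bash
python3 -m pendant '[[0,0,15,0],[0,0,25,0],[0,0,30,0],[0,0,30,0],[0,0,20,0],[0,0,15,0],[0,0,10,0],[0,0,5,0],[0,0,0,0],[0,0,0,0]]' 0
python3 - <<'E'
from bench import sense,camera
from h import *
import cv2
s=sense();p=s["position"];c=camera("wrist");im=c["img"]
print(p,proj(c,p))
t=camera("top");print(proj(t,p))
cv2.imwrite("pics/w2.png",im[:,:,::-1])
E
```

```text
clock: 2.75
position: [0.6612, -0.1399, 0.0823]
eef_rot: [0.988, 0.157, 0.001, 0.0]
contact_force: [0.6, -0.1, -0.5]
opening: 0.0001
[ 0.66116103 -0.13989615  0.08230839] [322.17893838 303.79989514]
[372.94469437 183.11887185]
```

View pics/w2.png

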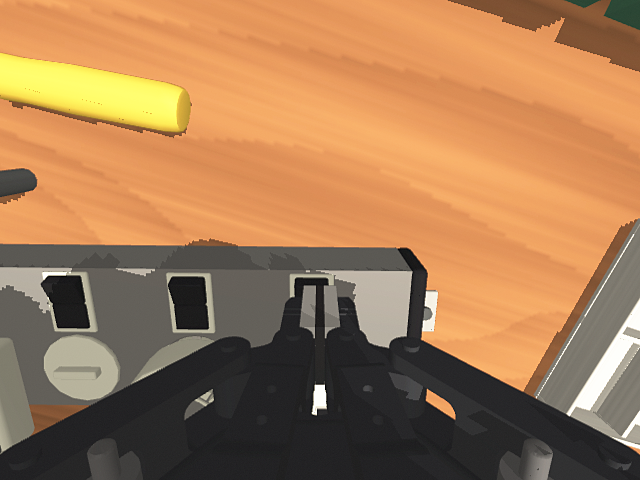

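The fingertips' outer edge is at about row 285. The rocker 5 frame spans columns 290–334, so it is centred under the tip at 312 against 320. The strip's outer top edge is at row 268. I'll check the scale relative to the fingertip.

```bash
python3 - <<'E'
from bench import sense,camera
from h import *
s=sense();p=s["position"];c=camera("wrist")
ex=np.array([.9505,.3107,0]);ey=np.array([-.3107,.9505,0])
def rel(n,u,v,z):
    d=ray(c,u,v,z)-p; print(n,(d@ex*1000).round(1),(d@ey*1000).round(1))
print(p,c["T"][:3,:3].round(3).tolist())
rel("tip outer",320,285,p[2]); rel("tip L",302,285,p[2]);rel("tip R",338,285,p[2])
rel("edge",318,268,.042); rel("frameL",290,275,.042); rel("frameR",334,275,.042)
rel("r4 outer end",186,276,.0505); rel("r4 inner end",193,330,.045); rel("r4 frameL",170,300,.042); rel("r4 frameR",214,300,.042)
rel("strip end",412,268,.042)
E
```

```text
[ 0.66193465 -0.13971468  0.08297407] [[0.311, -0.913, -0.264], [-0.95, -0.298, -0.088], [0.002, 0.278, -0.961]]
tip outer 8.8 0.9
tip L 8.8 8.6
tip R 8.8 -6.7
edge 0.9 1.9
frameL -3.1 17.0
frameR -3.1 -6.8
r4 outer end -0.2 70.0
r4 inner end -34.7 71.5
r4 frameL -17.9 83.5
r4 frameR -17.9 59.3
strip end 0.9 -48.7
```

```bash
python3 -m pendant '[[-2,-2,0,0],[-1.5,-1.5,5,0],[0,0,10,0],[0,0,8,0],[0,0,4,0],[0,0,0,0],[0,0,0,0]]' 0; python3 -m pendant '[[0,0,1,0],[0,0,1,0],[0,0,1,0],[0,0,0,0]]'
```

```text
clock: 3.48
position: [0.6559, -0.1367, 0.0534]
eef_rot: [0.988, 0.157, -0.001, -0.0]
contact_force: [0.5, -0.3, 0.2]
opening: -0.0001
clock: 3.82
position: [0.6567, -0.1369, 0.0513]
eef_rot: [0.988, 0.157, 0.0, 0.0]
contact_force: [0.3, 0.5, -0.5]
opening: 0.0
```

```bash
for i in 1 2; do python3 -m pendant '[[0,0,1,0],[0,0,1,0],[0,0,0,0]]'|grep -E 'pos|for'; done
```

```text
position: [0.6569, -0.1369, 0.0497]
contact_force: [-0.5, 0.4, 3.2]
position: [0.6572, -0.1369, 0.0475]
contact_force: [0.2, 0.3, 1.8]
```

```bash
python3 -m pendant '[[0,0,1,0],[0,0,1,0],[0,0,0,0]]'|grep -E 'pos|for';  python3 -m pendant '[[0,0,1,0],[0,0,0,0]]'|grep -E 'pos|for'
```

```text
position: [0.6559, -0.1369, 0.0449]
contact_force: [-0.2, -0.1, -0.5]
position: [0.656, -0.1369, 0.0445]
contact_force: [-2.1, 0.1, 6.7]
```

```bash
python3 -m pendant '[[0,0,1,0],[0,0,0,0]]'|grep -E 'pos|for';  python3 -m pendant '[[0,0,-4,0],[0,0,-16,0],[0,0,-25,0],[0,0,-25,0],[0,0,-15,0],[0,0,-8,0],[0,0,0,0]]'|grep -E 'pos|for'
python3 - <<'E'
from bench import sense,camera
import cv2
c=camera("wrist");cv2.imwrite("pics/w3.png",c["img"][:,:,::-1])
E
```

```text
position: [0.6561, -0.1369, 0.044]
contact_force: [-3.6, 1.3, 8.1]
position: [0.6578, -0.1373, 0.1383]
contact_force: [0.9, 0.7, -0.2]
```

View pics/w3.png

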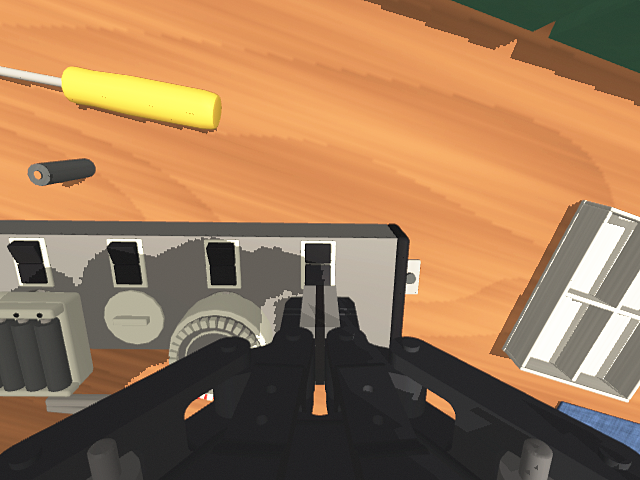

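Rocker 5 at (318,262) now shows a flat, lit outer face, so it has tipped off. Its neighbours are unchanged. Rocker 2 is 198 mm along the strip (tool −y).

```bash
python3 -m pendant '[[0,-10,0,0],[0,-25,0,0],[0,-35,0,0],[0,-35,0,0],[0,-35,0,0],[0,-30,0,0],[0,-18,0,0],[0,-10,0,0],[0,0,15,0],[0,0,25,0],[0,0,12,0],[0,0,3,0],[0,0,0,0],[0,0,0,0]]'
python3 - <<'E'
from bench import sense,camera
import cv2
c=camera("wrist");cv2.imwrite("pics/w4.png",c["img"][:,:,::-1])
E
```

```text
clock: 6.7
position: [0.5949, 0.051, 0.0812]
eef_rot: [0.988, 0.157, -0.0, 0.0]
contact_force: [-0.0, -0.8, 0.5]
opening: 0.0
```

View pics/w4.png

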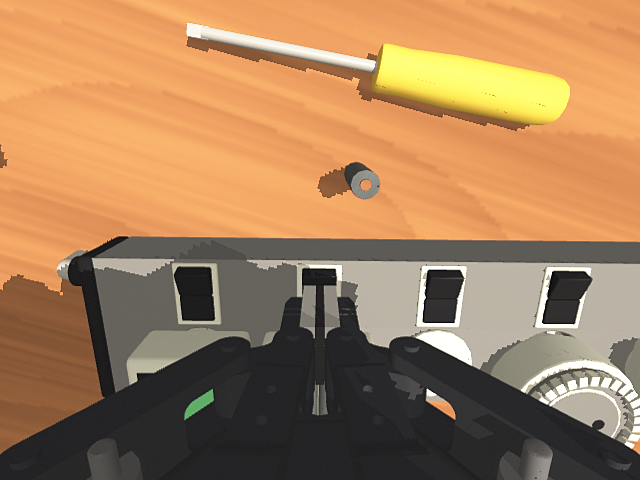

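The tip at (320,285) is aligned with rocker 2 (frame 301–341, outer end at row 268), and the standing cell at (365,185) is clear. I'll press.

```bash
python3 -m pendant '[[0,0,8,0],[0,0,12,0],[0,0,7,0],[0,0,2,0],[0,0,1,0],[0,0,0,0]]'|grep -E 'pos|for';  python3 -m pendant '[[0,0,1,0],[0,0,1,0],[0,0,1,0],[0,0,0,0]]'|grep -E 'pos|for';python3 -m pendant '[[0,0,1,0],[0,0,1,0],[0,0,0,0]]'|grep -E 'pos|for'
```

```text
position: [0.5951, 0.0513, 0.0513]
contact_force: [1.0, 0.1, -0.3]
position: [0.5961, 0.0514, 0.0491]
contact_force: [0.7, 0.6, 1.9]
position: [0.5945, 0.0512, 0.0459]
contact_force: [0.4, -0.2, -0.1]
```

```bash
python3 -m pendant '[[0,0,1,0],[0,0,1,0],[0,0,0,0]]'|grep -E 'pos|for';python3 -m pendant '[[0,0,1,0],[0,0,0,0]]'|grep -E 'pos|for'
```

```text
position: [0.5942, 0.0512, 0.0443]
contact_force: [-2.3, -0.6, 6.6]
position: [0.5942, 0.0512, 0.0438]
contact_force: [-4.0, -0.5, 8.9]
```

Rocker 2 is on its stop at 9 N, the same as rocker 5. I'll retreat up and then sideways for a clear view.

```bash
python3 -m pendant '[[0,0,-4,0],[0,0,-16,0],[0,0,-30,0],[0,0,-35,0],[0,0,-35,0],[0,0,-30,0],[0,0,-15,0],[0,0,-8,0],[-10,0,0,0],[-20,0,0,0],[-20,0,0,0],[-20,0,0,0],[-10,0,0,0],[0,0,0,0],[0,0,0,0]]'
python3 - <<'E'
from bench import camera
import cv2,numpy as np
w=camera("wrist")["img"];t=camera("top")["img"][170:275,235:415]
t=cv2.resize(t,(514,300),interpolation=cv2.INTER_CUBIC)
o=np.zeros((600,640,3),np.uint8);o[:300]=w[100:400];o[300:,:514]=t
cv2.imwrite("pics/end.png",o[:,:,::-1])
E
```

```text
clock: 9.5
position: [0.5183, 0.0264, 0.2154]
eef_rot: [0.988, 0.157, -0.001, -0.0]
contact_force: [0.1, -0.1, 1.0]
opening: -0.0002
```

View pics/end.png

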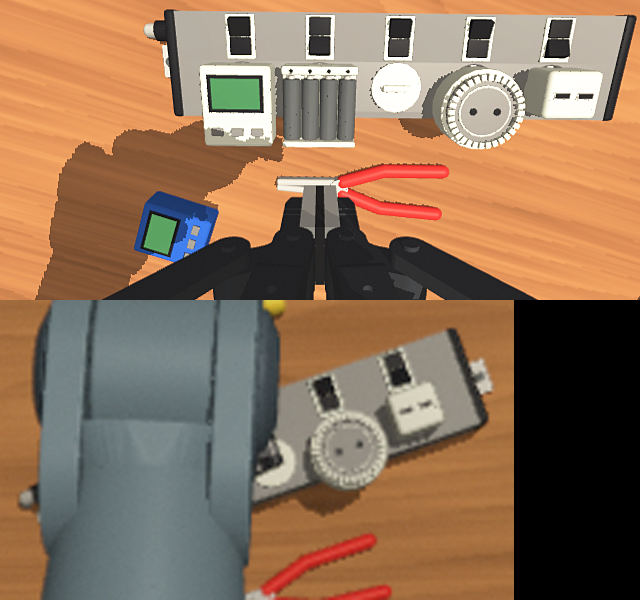

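Rocker 5 (558,40) clearly shows its inner end raised. Rocker 2 (320,36) needs enlarging.

```bash
python3 - <<'E'
from bench import camera
import cv2
w=camera("wrist")["img"][105:170,200:600]
w=cv2.convertScaleAbs(w,alpha=2.0)
cv2.imwrite("pics/end2.png",cv2.resize(w,(800,130*1),interpolation=cv2.INTER_CUBIC)[:,:,::-1])
E
```

```text
(no output)
```

View pics/end2.png

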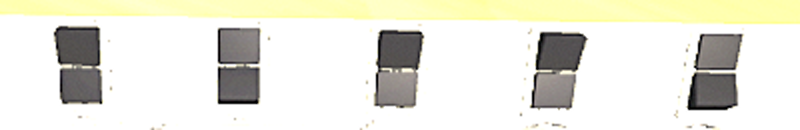

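Rockers 2 and 5 have a lit outer face and a dark, raised inner one, so they are off. Rockers 1, 3 and 4 have a dark, raised outer face, so they are on. The hand is clear, so I'm handing in.

```bash
python3 -c "
from bench import job_done;print(job_done())"
```

```text
the job is handed in; nothing more can be done
None
```

I switched off rocker 2 (battery charger) and rocker 5 (USB charger block) with the shut fingertips. The readings peaked at about 9 N of downward force on each, and the job was handed in after about 10 s of robot time.

- **Rockers:** the last enlarged wrist picture shows 2 and 5 tipped off and 1, 3 and 4 still on.
- **Things on the bench:** in the last wrist view the plugged-in things look seated, and I saw nothing disturbed. I judged this by eye and did not measure displacements. The last pictures do not show every loose thing; the cell was last seen standing just before the second press.
- **Hand:** it was drawn clear, about 215 mm above the bench, with force readings near zero.
- **Disagreement:** the top and wrist cameras differed by up to about 7 mm on rocker positions. I settled this with a close look at the fingertip beside rocker 5, and both presses landed as intended.

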